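# Open the squeeze-cap tub in the tilting holder

## Robot

A 6-joint arm with a two-finger parallel gripper is mounted at the origin on a cart in front of the work surface, level with it; the furniture and walls round the work are solid. World frame = base frame: x ahead of the robot, y to its left, z up, the work surface at z = 0. Lengths are in mm, angles in degrees, forces in N, time in s.
With the tool pointing down it reaches from about 350 to 850 mm from the base axis. Payload 8.1 kg.
Tool frame: the origin (TCP) lies between the finger pads; the fingertips stand 14 mm ahead of it and the grasp point (between the pads) lies 5 mm behind it; z points along the fingers, x is the direction in which the jaws open and shut, and the axes are right-handed (so a half turn about z gives the same grasp; the last joint's range is limited). The gripper opens to 85 mm and grips with 20 to 120 N. Pads are 22 mm wide; open, the fingers measure 114 mm over their backs; the gripper's body (76 mm by 85 mm) begins 54 mm behind the grasp point. The pads swing forward as they close: fully open they stand 13 mm farther back than shut.
Start: joints at [-81.268, 7.471, 85.268, -0, 87.261, -4.893], TCP at [141.359, -583.115, 245.292] pointing down, gripper open.
Joint ranges: [-169.43, 169.43], [-51.17, 129.36], [1.28, 143.12], [-76.62, 256.62], [0, 156.53], [-152.29, 152.29]. Speed limits (degrees/s): [136.94, 136.94, 159.86, 180, 180, 180].

## Interface

Orientations are given as [roll, pitch, yaw] about the fixed x, y, z axes, in that order (R = Rz(yaw) Ry(pitch) Rx(roll)).
In Python, from bench import r, vision, job gives the robot as it stands.
- The arm moves only by the tool send_rows, never from a script. Its arguments are lists of equal length, an entry for each row: "dp": the shift along the world's x, y, z in mm, a list of three; "rot": the turn, a rotation vector about the world's x, y, z in rad, a list of three. In form: {"dp": [[tx, ty, tz], ...], "rot": [[wx, wy, wz], ...]}. A call has 1 to 5 rows; each row is the pose to reach, as a shift and turn from the pose commanded when the call began; what a row does not reach only later rows make up. A row lasts 1/8 s, in which the tool goes at most 62.5 mm and 10.7 degrees, less where a joint would pass 70% of its speed; a pose out of reach is approached as far as the arm can. A call with a gripper value outside its range is refused whole. "jaw" is the finger opening in mm, from 0 to 85.4, set as the call begins (left out, the last holds). The fingers move at their own pace and stop on an object; "force" is the grip in N (left out, the last holds). Time passes only in rows, so rows that repeat a pose let the fingers close. It gives the time, the measured TCP pose, the force and the opening at its end, in the units of the state.
- r.sense(): the state, without advancing time (a new reading comes with each control period).
- vision.snapshot(name): name is "scene" or "top" or "wrist"; returns a dict with "pixels" (400x640x3 uint8, red, green, blue), "depth" (400x640 float32, mm along the optical axis (not along the pixel's ray), 0 where there is no reading), "intrinsics" (3x3 intrinsics, pixels), "k1" (the pictures are not rectified: a ray, as slopes to the right and down, at radius r is drawn at 1 + k1 r^2 times it, then the intrinsics apply), "world_from_camera" (4x4, takes a point from camera to world coordinates); the wrist camera has in their place "T_tool_cam" (4x4, takes a point from camera to tool coordinates, whose origin is the TCP and whose axes are the tool frame's). Camera axes: x right, y down, z forward; pixel columns grow to the right and rows downward; lengths in mm; the calibration is good to about 2 mm. A picture is of the moment at which its call begins: read the wrist's pose just before it.
- job.hand_in(): hands the job in, once; it reports no verdict.
The state is a dict: "time": time; "joint_pos": joint angles; "qd": joint speeds; "joint_efforts": joint torques, N m; "tool_pos": TCP position; "tcp_rot": TCP orientation; "ft_force": force on the tool from outside, world axes, zero at the start; "wrist_torque": the same for the moment, N m; "finger_gap": finger opening in mm.
Only numpy, scipy, OpenCV 4.12 (cv2) and the standard library are available. Lean on these libraries where they do the work, as an engineer would, in place of code of your own. Each camera call takes 0.05 s, during which the arm holds its last target.

## Task

Take the white tub with the orange cap out of the rack, stand it in the blue tilting holder while that is still level, and let go of it. Then squeeze the cap's two black side tabs together, turn the cap anticlockwise until it is free of its neck, and put it right way up in the steel tray. Finally tilt the holder by its black side handle to 30 degrees (the red mark on its scale) with the open tub in it, let go, and leave the other things where they are.

Things in the scene. Friction and masses are not known exactly. Their poses are not given: they have to be found in the camera images.
- tub: White square plastic tub, 55 x 55 mm, body 80 mm high, pale labels, about 0.3 kg, heavy at the foot. Origin: centre of its underside; z up. It stands loose in one of the rack's three bays, its x axis along the rack's y (within 3 degrees): its flat +y and -y sides face the rack's open back and front and can be grasped there; the cap's tabs face the dividers, 7 mm away, with no room for fingers.
- tub_neck (a point): Centre of the rim of the tub's round neck, 103 mm above its underside; the neck is 26 mm across and 23 mm high, with two bayonet studs to tub +y and -y. On the shoulder small lugs flank the places at tub +x and -x where the cap's teeth sit.
- cap: Orange round cap, 48 mm across, with black spring tabs at its +x and -x sides; locked on, as at the start, its axes lie along the tub's. Origin: on its axis at its lowest point, 81 mm above the tub's underside when on; z up; its top is 27 mm higher. Off its neck it rests flat with its origin at the height of the surface. With a tab out, a tooth stands against a lug and it cannot turn.
- cap_top (a point): Centre of the cap's top. With both tabs in (at least 5 of 6 mm each) the cap turns freely anticlockwise seen from above, not clockwise; hooks hold it down until it has turned about 45 degrees; from about 50 to 100 degrees it lifts straight off (aim for 70), tabs squeezed or not.
- tab_a_face (a point): Centre of the outer face of the tab at cap +x: flat, 22 mm wide, 26 mm high (5 to 31 mm above the cap's origin). The two tab faces are 68 mm apart at rest, 56 mm squeezed fully; the tub's body below is 55 mm wide.
- tab_b_face (a point): The same for the tab at cap -x.
- tab_a (a joint): Inward travel of the tab on the cap's +x side: 0 m out, 0.006 m fully in; spring 2.7 N at the start of travel, 8 N fully in.
- tab_b (a joint): The same for the tab on the cap's -x side.
- rack: Fixed plywood rack, 96 mm deep (x) and 262 mm wide (y). Origin: centre of its underside; x points to its back, away from the robot. Floor 6 mm thick; four dividers across y, 4 mm thick, up to 105 mm high, 86 mm apart, make three bays whose centres lie at y = -86, 0 and +86 mm; front and back are open but for a lip 14 mm high.
- blue_tub: An identical tub with a blue cap, in another bay of the rack; leave it alone.
- bolt_tin: Grey tin, 69 mm across and 76 mm high, in the remaining bay of the rack; origin at the centre of its underside. Leave it alone.
- holder_base: Grey base plate of the tilting holder, 130 x 170 mm, fixed. Origin: on its underside, below the centre of the cradle; its -x side is the front to which the cradle tilts; the handle is on its +y side. On its -y side an aluminium scale has ticks at 0, 15, 30 and 45 degrees, the one at 30 red.
- cradle (a joint): Tilt of the blue cradle on its friction hinge, rad: 0 level (a stop, as at the start), 0.75 at most; grows as the top leans to the holder's front (-x). The hinge axis runs along the holder's y, 40 mm above the table, through the cradle's centre. Friction 0.6 N m: about 10 N at the handle moves it, and it stays where it is left.
- cradle_seat (a point): Centre of the cradle's floor, 44 mm above the table when level; x, y, z as the holder's, tilting with the cradle. The seat is a square pocket, 61 mm inside, walls with flared lips 37 mm high (68 mm inside at the top), so the tub stands in it in any of four quarter turns.
- cradle_handle (a point): Middle of the free part of the black handle rod, 12 mm thick, parallel to the hinge axis, 66 mm from it, and 112 mm to the side (+y) of the seat's centre; the rod is free for 25 mm either side of this point and for 60 mm below. It is straight above the hinge axis when level, 106 mm above the table.
- cap_tray: Shallow steel tray, fixed, 120 (x) x 110 (y) mm, 14 mm high, walls 4 mm; origin: centre of its underside; its floor is 4 mm above the table.
- glue_bottle: Wood glue bottle, 67 mm across, 212 mm tall, standing behind the holder; origin: centre of its underside. Leave it standing.
- spray_can: Spray can with a blue lid, 61 mm across, 197 mm tall, standing to the right of the holder; origin: centre of its underside. Leave it standing.
- offcut_1: Timber offcut, 58 x 140 x 45 mm, lying in front of the holder; origin: centre of its underside, long side along its y. Leave it.
- screw_box_2: Screw carton, 62 x 102 x 50 mm, to the right of the holder; origin: centre of its underside. Leave it.
Not all that is in view belongs to the job. Leave any green or yellow look-alike of the tub alone. Several things have the shape of the cap; the one meant has the colours described above.

How it is judged (in metres and radians):
On the way, in this order (a step that is already met when the one before it is completed fails the run):
1. the tub stands in the level holder, its cap still locked on, and the hand is off it (distance between tub and cradle_seat below 0.012 m and angle between the z axis of tub and the z axis of cradle_seat, either way round below 0.12 rad and z of cap in the frame of tub between 0.078 and 0.085 m and horizontal distance between cap and tub below 0.006 m and angle between the x axis of cap and the x axis of tub, either way round below 0.2 rad and value of joint cradle below 0.09 rad and contact force between the fingers and tub below 0.3 N and contact force between the fingers and cap below 0.3 N), for 0.1 s.
2. both tabs squeezed and the cap turned through more than 30 degrees on its neck, the tub in the holder (distance between tub and cradle_seat below 0.012 m and angle between the z axis of tub and the z axis of cradle_seat, either way round below 0.12 rad and z of cap in the frame of tub below 0.085 m and horizontal distance between cap and tub below 0.008 m and value of joint each of tab_a, tab_b above 0.004 m and angle between the x axis of cap and the x axis of tub, either way round above 0.52 rad).
3. the cap lies right way up in the steel tray, let go (z of cap in the frame of cap_tray between 0 and 0.012 m and x of cap in the frame of cap_tray between -0.05 and 0.05 m and y of cap in the frame of cap_tray between -0.045 and 0.045 m and angle between cap's own z axis and vertical below 0.15 rad and contact force between the fingers and cap below 0.3 N and distance between tub and cradle_seat below 0.012 m and angle between the z axis of tub and the z axis of cradle_seat, either way round below 0.12 rad), for 0.2 s.
4. the holder is tilted to about 30 degrees with the tub in it (value of joint cradle between 0.435 and 0.61 rad and distance between tub and cradle_seat below 0.012 m and angle between the z axis of tub and the z axis of cradle_seat, either way round below 0.12 rad), for 0.1 s.
At the end, for the whole second after the job is handed in: The cradle stays tilted at 30 degrees (within 5), the open tub stands in its seat (within 12 mm of its centre, upright in it within 7 degrees), the cap lies at rest right way up on the tray's floor (its centre within the tray, tilted less than 9 degrees), and everything is let go (all of step 4 and z of cap in the frame of cap_tray between 0 and 0.012 m and x of cap in the frame of cap_tray between -0.05 and 0.05 m and y of cap in the frame of cap_tray between -0.045 and 0.045 m and angle between cap's own z axis and vertical below 0.15 rad and linear speed of each of cap, tub below 0.02 m/s); the robot touches nothing.
It fails at once if the blue-capped tub or the tin is moved more than 30 mm (distance of any of blue_tub, bolt_tin from where it was at the start of the episode above 0.03 m).
It fails at once if the glue bottle, spray can, offcut or screw carton is moved more than 30 mm or knocked over (distance of any of glue_bottle, spray_can, offcut_1, screw_box_2 from where it was at the start of the episode above 0.03 m or angle between any of glue_bottle, spray_can's own z axis and vertical above 0.3 rad).
It fails at once if the tub is tipped over (angle between tub's own z axis and vertical above 0.9 rad).
It also fails if it takes over 61 s, if anything falls off the work surface, if the arm or the gripper's body presses on something with over 40 N, if the wrist force passes 120 N, or if a joint passes its speed limit or range.

## Working session

There is one attempt and no reset: what is moved stays moved. The work goes in short steps, Python scripts to look and compute and a tool call to move; the robot and the scene stay as the last step left them, time stands still between calls to the robot, and variables do not carry over. Pictures are saved under pics/ and viewed, and the job is handed in when it is done.

Besides the shell and the picture viewer there is one more tool, called after "Call:" as a command line: name --argument value ..., lists and objects as JSON in quotes. send_rows: Moves the arm, as the interface text tells. Its arguments: {"type":"object","properties":{"dp":{"type":"array"},"rot":{"type":"array"},"jaw":{"type":"number"},"force":{"type":"number"}},"required":["dp","rot"]}

```bash
ls; mkdir -p pics
cat > h.py <<'E'
import numpy as np, cv2
from bench import r, vision, job
from scipy.spatial.transform import Rotation as R
def snap(name, save=None):
    s0=r.sense(); s=vision.snapshot(name)
    if 'T_tool_cam' in s:
        T=np.eye(4); T[:3,:3]=R.from_euler('xyz',s0['tcp_rot'],degrees=True).as_matrix(); T[:3,3]=s0['tool_pos']
        s['W']=T@np.array(s['T_tool_cam'])
    else: s['W']=np.array(s['world_from_camera'])
    if save: cv2.imwrite('pics/'+save, cv2.cvtColor(s['pixels'],cv2.COLOR_RGB2BGR))
    return s
def slopes(s,uv):
    uv=np.atleast_2d(np.float64(uv)); K=np.array(s['intrinsics'])
    d=np.stack([(uv[:,0]-K[0,2])/K[0,0],(uv[:,1]-K[1,2])/K[1,1]],1); x=d.copy()
    for _ in range(20): x=d/(1+s['k1']*(x**2).sum(1,keepdims=True))
    return x
def plane(s,uv,z):
    x=slopes(s,uv); D=np.c_[x,np.ones(len(x))]@s['W'][:3,:3].T; o=s['W'][:3,3]
    return o+D*((z-o[2])/D[:,2])[:,None]
def cloud(s,uv):
    uv=np.atleast_2d(uv).astype(int); z=s['depth'][uv[:,1],uv[:,0]]
    x=slopes(s,uv); P=np.c_[x,np.ones(len(x))]*z[:,None]
    return (P@s['W'][:3,:3].T+s['W'][:3,3]), z>0
def proj(s,P):
    P=np.atleast_2d(P); W=np.linalg.inv(s['W']); c=P@W[:3,:3].T+W[:3,3]; x=c[:,:2]/c[:,2:]
    x=x*(1+s['k1']*(x**2).sum(1,keepdims=True)); K=np.array(s['intrinsics'])
    return np.c_[x[:,0]*K[0,0]+K[0,2],x[:,1]*K[1,1]+K[1,2]]
E
python3 - <<'E'
from h import *
print(r.sense())
for n in ('scene','top','wrist'):
    s=snap(n,n+'0.png'); print(n,s['W'].round(3).tolist(),s['k1'],np.array(s['intrinsics']).tolist())
    np.savez('/tmp/'+n+'0.npz',**{k:np.array(v) for k,v in s.items()})
E
```

```text
pics
{'time': 0.0, 'joint_pos': array([-8.12697299e+01,  7.51516697e+00,  8.53292335e+01, -1.29442005e-04,
        8.72592433e+01, -4.89236246e+00]), 'qd': array([-0.03681031,  0.04679442,  0.00811728, -0.00791636,  0.07036365,
        0.09606526]), 'joint_efforts': array([-1.67525868e-03, -5.69396389e+01, -5.00557995e+01, -4.07881880e-04,
        1.44922215e-02,  1.80596112e-05]), 'tool_pos': array([ 141.2661468, -582.6092948,  244.2442071]), 'tcp_rot': array([-1.79991290e+02,  1.03277264e-01, -7.63773533e+01]), 'ft_force': array([-0.69651126,  0.28771915,  0.1955506 ]), 'wrist_torque': array([-0.05989688, -0.01630051,  0.02779381]), 'finger_gap': 85.34910837765521}
scene [[-0.894, -0.257, 0.368, 68.805], [-0.449, 0.495, -0.744, 805.496], [0.009, -0.83, -0.558, 796.962], [0.0, 0.0, 0.0, 1.0]] 0.04939347997670746 [[495.0091453574283, 0.0, 318.4092699059338], [0.0, 495.0091453574283, 206.12016890334627], [0.0, 0.0, 1.0]]
top [[-0.022, -0.988, 0.155, 330.912], [-1.0, 0.025, 0.014, -138.385], [-0.017, -0.155, -0.988, 1282.423], [0.0, 0.0, 0.0, 1.0]] -0.040401348532908145 [[433.710117948016, 0.0, 325.1317554080411], [0.0, 433.710117948016, 202.8311332406599], [0.0, 0.0, 1.0]]
wrist [[0.237, -0.938, -0.253, 205.625], [-0.972, -0.23, -0.059, -567.511], [-0.003, 0.259, -0.966, 371.068], [0.0, 0.0, 0.0, 1.0]] -0.008054449848448792 [[333.69973388855794, 0.0, 321.740292308313], [0.0, 333.69973388855794, 197.17226496930587], [0.0, 0.0, 1.0]]
```

View pics/scene0.png

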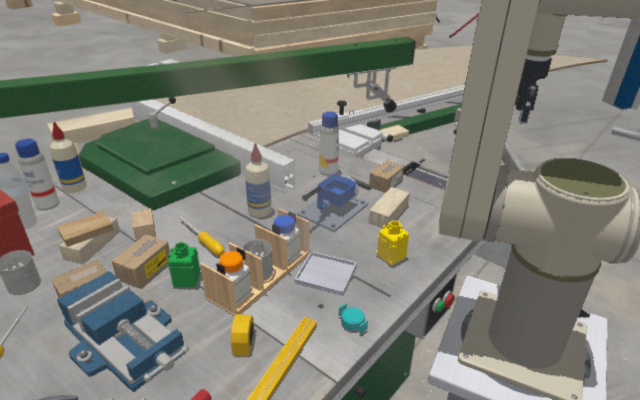

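View pics/top0.png

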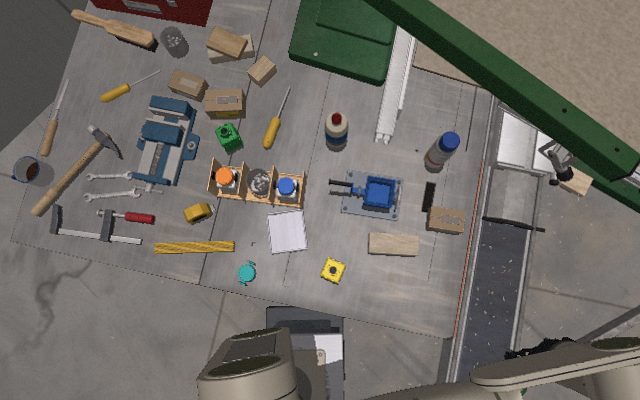

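View pics/wrist0.png

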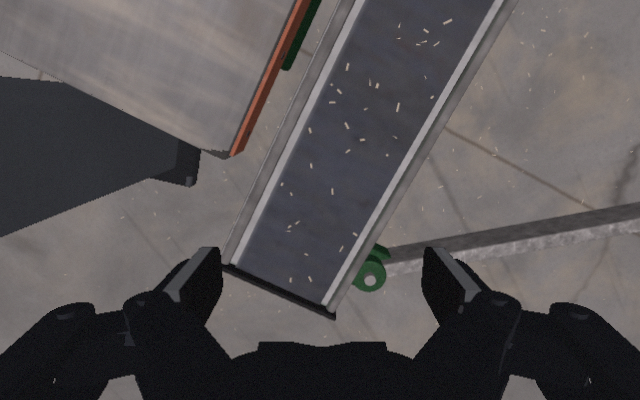

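The orange-capped tub shows at scene (231,268) and top (224,177). Things that could be mistaken for it:
- blue-capped tub, top (287,187)
- green tub, top (228,136)
- yellow tub, top (333,270)
- teal cap, top (247,273)
- yellow item, top (198,213)
- tin, top (259,182)

I choose the orange one and check it in a crop.

Run:
```python
from h import *
def L(n): 
    z=np.load('/tmp/'+n+'0.npz'); return {k:(z[k] if z[k].shape else float(z[k])) for k in z.files}
s=L('top'); sc=L('scene')
names={'orange':(224,177,108),'bluecap':(287,187,112),'tin':(259,183,82),'tray':(288,231,4),'cradle':(378,193,44),'handle':(340,187,106),'glue':(337,120,200),'spray':(448,141,190),'offcut':(394,244,45),'box':(446,220,50),'yellow':(333,270,100)}
for k,(u,v,z) in names.items(): print(k,plane(s,(u,v),z)[0].round(), cloud(s,[(u,v)])[0].round().tolist())
im=cv2.cvtColor(s['pixels'],cv2.COLOR_RGB2BGR)
a=cv2.resize(im[150:270,195:315],None,fx=3.3,fy=3.3,interpolation=3); b=cv2.resize(im[150:270,315:435],None,fx=3.3,fy=3.3,interpolation=3)
cv2.imwrite('pics/topcrop.png',np.hstack([a,b]))
im=cv2.cvtColor(sc['pixels'],cv2.COLOR_RGB2BGR)
cv2.imwrite('pics/sccrop.png',cv2.resize(im[110:310,180:430],None,fx=3,fy=3,interpolation=3))
```

```text
orange [595. 158. 108.] [[594.0, 156.0, 116.0]]
bluecap [561. -18. 112.] [[561.0, -19.0, 117.0]]
tin [581.  64.  82.] [[595.0, 76.0, 13.0]]
tray [450.  -9.   4.] [[450.0, -9.0, 8.0]]
cradle [ 550. -275.   44.] [[550.0, -275.0, 45.0]]
handle [ 559. -164.  106.] [[580.0, -166.0, -2.0]]
glue [ 719. -159.  200.] [[723.0, -159.0, 188.0]]
spray [ 657. -447.  190.] [[654.0, -444.0, 201.0]]
offcut [ 402. -314.   45.] [[402.0, -314.0, 47.0]]
box [ 466. -465.   50.] [[466.0, -463.0, 56.0]]
yellow [ 333. -139.  100.] [[333.0, -139.0, 87.0]]
```

View pics/topcrop.png

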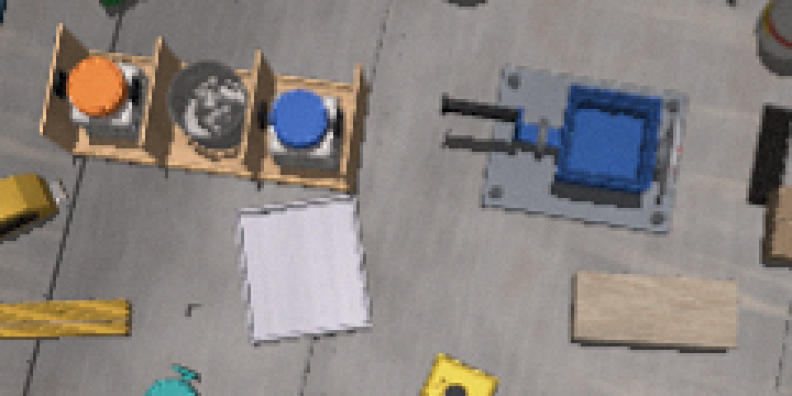

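View pics/sccrop.png

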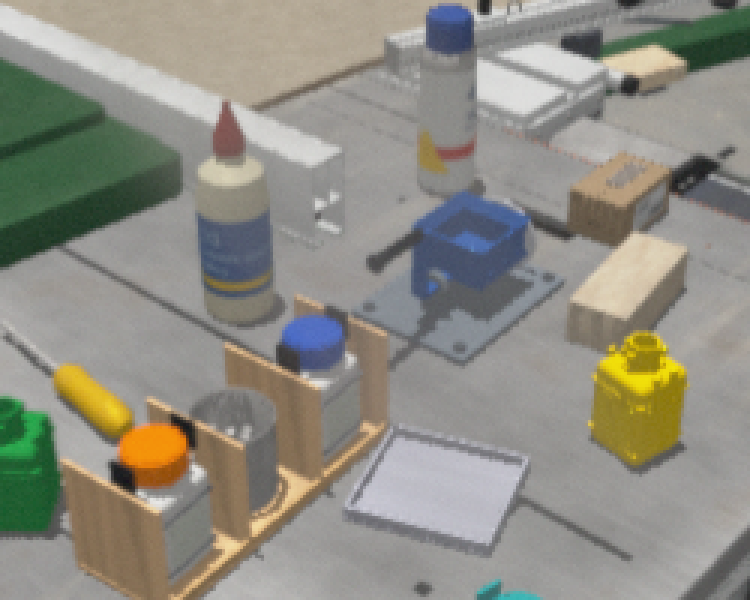

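Call:
send_rows --dp '[[40,38,20],[80,75,40],[120,112,55],[160,148,55],[200,185,55]]' --rot '[[0,0,0.11],[0,0,0.23],[0,0,0.34],[0,0,0.46],[0,0,0.57]]'

```text
time: 0.78
tool_pos: [342.4, -396.8, 300.4]
tcp_rot: [180.0, -0.0, -43.5]
ft_force: [0.4, -0.6, -0.5]
finger_gap: 85.5
```

Call:
send_rows --dp '[[40,38,0],[80,75,0],[120,112,0],[160,148,0],[180,168,0]]' --rot '[[0,0,0.11],[0,0,0.23],[0,0,0.34],[0,0,0.46],[0,0,0.56]]'

```text
time: 1.4
tool_pos: [522.8, -227.9, 299.8]
tcp_rot: [-180.0, 0.0, -11.3]
ft_force: [-0.2, -0.9, -0.2]
finger_gap: 85.7
```

Call:
send_rows --dp '[[0,0,0],[0,0,0]]' --rot '[[0,0,0],[0,0,0]]'

```text
time: 1.65
tool_pos: [520.9, -230.4, 300.0]
tcp_rot: [180.0, 0.0, -11.7]
ft_force: [-0.3, -0.3, 0.3]
finger_gap: 85.3
```

```bash
cat >> h.py <<'E'
def save(s,f): np.savez(f,**{k:np.array(v) for k,v in s.items()})
def load(f):
    z=np.load(f); return {k:(z[k] if z[k].shape else float(z[k])) for k in z.files}
def state():
    s=r.sense(); print(round(s['time'],2),s['tool_pos'].round(1),s['tcp_rot'].round(2),s['ft_force'].round(1),round(s['finger_gap'],1),s['joint_pos'].round(0))
E
python3 - <<'E'
from h import *
state(); s=snap('wrist','w1.png'); save(s,'/tmp/w1.npz')
E
```

```text
1.65 [ 520.9 -230.4  300. ] [ 1.7999e+02  5.0000e-02 -1.1700e+01] [-0.3 -0.3  0.3] 85.3 [-29.   2.  86.  -0.  93. -17.]
```

View pics/w1.png

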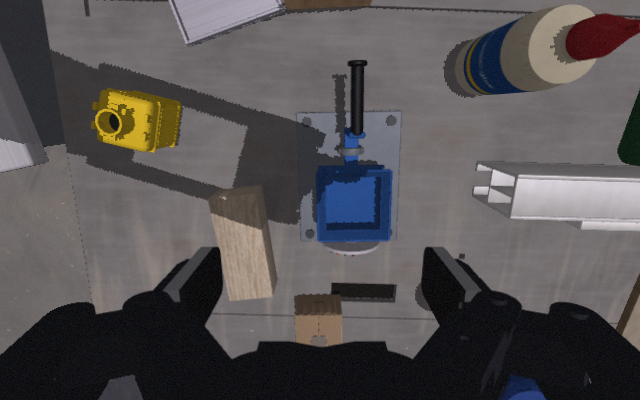

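The wrist view shows the holder at (353,205), its rod running from (357,62) to (357,130), the base plate from (303,112) to (400,240), the offcut at (242,243) and the glue bottle at (540,50).

Run:
```python
from h import *
s=load('/tmp/w1.npz'); im=cv2.cvtColor(s['pixels'],cv2.COLOR_RGB2BGR)
cv2.imwrite('pics/w1c.png',cv2.resize(im[50:270,270:430],None,fx=2.7*1,fy=2.7,interpolation=3))
hsv=cv2.cvtColor(im,cv2.COLOR_BGR2HSV)
m=cv2.inRange(hsv,(105,120,40),(125,255,255)); m[:, :300]=0; m[:,420:]=0; m[:100]=0;m[260:]=0
v,u=np.nonzero(m); P,ok=cloud(s,np.c_[u,v]); P=P[ok]
print(len(P),np.percentile(P[:,2],[1,10,50,90,99]))
for lo,hi in((40,50),(76,90)):
    q=P[(P[:,2]>lo)&(P[:,2]<hi)][:,:2].astype(np.float32)
    if len(q)>10: rr=cv2.minAreaRect(q); print(lo,hi,len(q),rr)
# rod
d=im.max(2)<50; d=d&(np.arange(640)[None]>345)&(np.arange(640)[None]<370)&(np.arange(400)[:,None]>55)&(np.arange(400)[:,None]<135)
v,u=np.nonzero(d);P,ok=cloud(s,np.c_[u,v]);P=P[ok];P=P[P[:,2]>95]; print(len(P),P.mean(0),P.min(0),P.max(0))
c=P[:,:2]-P[:,:2].mean(0);w=np.linalg.svd(c)[2][0];print('rod dir',w, np.degrees(np.arctan2(w[1],w[0])))
# base
g=cv2.inRange(hsv,(90,5,60),(125,90,200)); cv2.imwrite('pics/g.png',g[50:270,270:430].repeat(3,0).repeat(3,1))
```

```text
5992 [ 40.42693646  41.49974697  48.56116503  78.59284511 107.45219652]
40 50 3007 ((551.654541015625, -250.08551025390625), (113.42884063720703, 76.19468688964844), 79.48926544189453)
76 90 1119 ((550.9404296875, -254.51968383789062), (122.20042419433594, 81.17021942138672), 79.12357330322266)
878 [ 567.79213636 -162.20504893  108.95096667] [ 556.47172516 -196.75291853  101.85848597] [ 581.03686635 -131.80896406  113.96977191]
rod dir [-0.18692767 -0.98237368] -100.77354082770343
```

View pics/w1c.png

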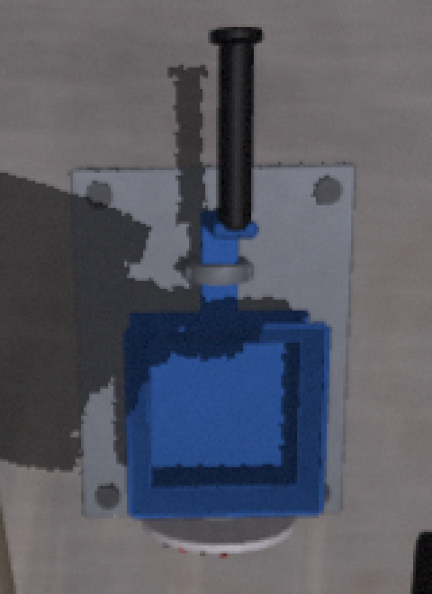

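View pics/g.png

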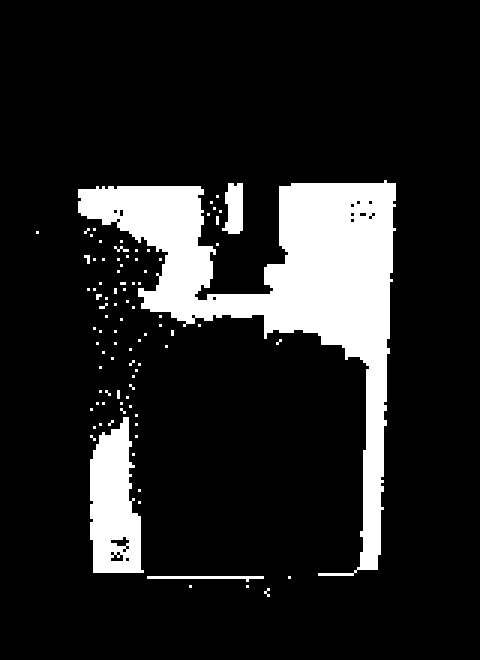

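Run:
```python
from h import *
s=load('/tmp/w1.npz')
c=np.array([(130,312),(330,320),(325,515),(127,515)])/2.7+[270,50]
P=plane(s,c,81); print(P.round(1),P.mean(0).round(1)); 
for a,b in((0,1),(1,2),(2,3),(3,0)): print(np.linalg.norm(P[a]-P[b]).round(1), np.degrees(np.arctan2(*(P[b]-P[a])[[1,0]])).round(1))
c=np.array([(72,170),(355,165),(342,514),(82,514)])/2.7+[270,50]
P=plane(s,c,6); print('base',P.round(1),P.mean(0).round(1))
for a,b in((0,1),(1,2),(2,3),(3,0)): print(np.linalg.norm(P[a]-P[b]).round(1), np.degrees(np.arctan2(*(P[b]-P[a])[[1,0]])).round(1))
c=np.array([(152,487),(297,485),(297,330)])/2.7+[270,50]; P=plane(s,c,44); print('floor',P.round(1),(P[0]+P[2])/2)
P=plane(s,np.array([(236,60),(235,215)])/2.7+[270,50],112); print('rod',P.round(1))
hsv=cv2.cvtColor(s['pixels'],cv2.COLOR_RGB2HSV)
m=cv2.inRange(hsv,(105,120,40),(125,255,255)); m[:, :300]=0; m[:,420:]=0; m[:166]=0;m[260:]=0
v,u=np.nonzero(m); P,ok=cloud(s,np.c_[u,v]); P=P[ok&(P[:,2]>76)&(P[:,2]<88)]; print(cv2.minAreaRect(P[:,:2].astype(np.float32)))
```

```text
[[ 518.9 -222.7   81. ]
 [ 594.4 -241.3   81. ]
 [ 580.3 -321.3   81. ]
 [ 500.5 -305.    81. ]] [ 548.5 -272.6   81. ]
77.7 -13.9
81.2 -99.9
81.5 168.4
84.4 77.4
base [[ 503.  -165.9    6. ]
 [ 628.8 -189.5    6. ]
 [ 598.6 -356.1    6. ]
 [ 471.  -330.     6. ]] [ 550.4 -260.4    6. ]
128.1 -10.6
169.3 -100.3
130.2 168.4
167.1 79.0
floor [[ 510.7 -308.8   44. ]
 [ 575.  -321.    44. ]
 [ 586.1 -250.8   44. ]] [ 548.39345085 -279.78573911   44.        ]
rod [[ 571.6 -142.7  112. ]
 [ 562.5 -192.   112. ]]
((547.0950317382812, -274.7779846191406), (80.91902160644531, 81.2322006225586), 78.79933166503906)
```

Call:
send_rows --dp '[[10,62,0],[20,124,0],[30,186,0],[40,248,0],[48,310,0]]' --rot '[[0,0,0],[0,0,0],[0,0,0],[0,0,0],[0,0,0]]'

```text
time: 2.33
tool_pos: [569.2, 79.1, 300.6]
tcp_rot: [180.0, -0.0, -11.8]
ft_force: [1.4, 0.4, 0.4]
finger_gap: 85.4
```

Call:
send_rows --dp '[[5,60,0],[10,100,0],[12,120,0],[12,120,0]]' --rot '[[0,0,0],[0,0,0],[0,0,0],[0,0,0]]'

```text
time: 2.82
tool_pos: [581.2, 198.5, 300.1]
tcp_rot: [180.0, 0.0, -11.6]
ft_force: [0.4, -0.7, 0.1]
finger_gap: 85.3
```

Run:
```python
from h import *
state(); s=snap('wrist','w2.png'); save(s,'/tmp/w2.npz')
```

```text
2.83 [581.2 198.5 300.1] [ 1.7997e+02  1.0000e-02 -1.1630e+01] [ 0.4 -0.7  0.1] 85.3 [14.  9. 78. -0. 93. 26.]
```

View pics/w2.png

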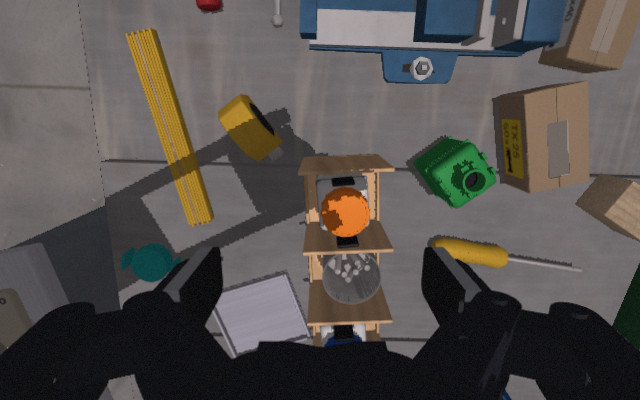

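Orange cap at (345,212) with black tabs at (343,182) and (347,241), on a white tub in the rack's left bay between the dividers at about (345,163) and (348,235). The tray is at (262,312) and the green tub at (456,172).

Run:
```python
from h import *
s=load('/tmp/w2.npz'); im=cv2.cvtColor(s['pixels'],cv2.COLOR_RGB2BGR)
cv2.imwrite('pics/w2c.png',np.hstack([cv2.resize(im[145:265,285:405],None,fx=3.3,fy=3.3,interpolation=3),cv2.resize(im[260:380,205:325],None,fx=3.3,fy=3.3,interpolation=3)]))
hsv=cv2.cvtColor(im,cv2.COLOR_BGR2HSV)
m=cv2.inRange(hsv,(5,170,170),(16,255,255)); m[:,:310]=0;m[:,385:]=0;m[:180]=0;m[245:]=0
v,u=np.nonzero(m);P,ok=cloud(s,np.c_[u,v]);P=P[ok]; print(len(P),np.percentile(P[:,2],[5,50,95]))
cs=max(cv2.findContours(m,0,1)[0],key=cv2.contourArea); e=cv2.minEnclosingCircle(cs); print(e, plane(s,e[0],114))
q=P[P[:,2]>np.percentile(P[:,2],50)-4]; cc=cv2.minEnclosingCircle(q[:,:2].astype(np.float32)); print('top',cc,q.mean(0))
```

```text
1180 [111.51415083 112.90208612 114.15762007]
((347.8989562988281, 214.42745971679688), 24.005632400512695) [[599.72057617 158.19799049 114.        ]]
top ((597.7068481445312, 157.75112915039062), 23.726268768310547) [601.64552663 156.92804733 112.87509992]
```

View pics/w2c.png

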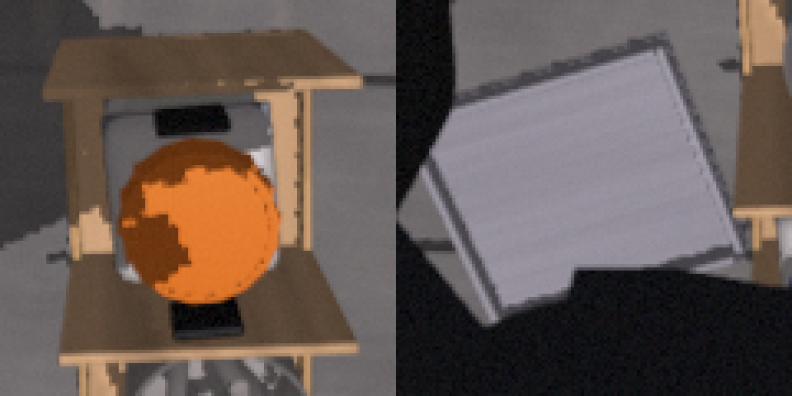

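Run:
```python
from h import *
s=load('/tmp/w2.npz'); im=cv2.cvtColor(s['pixels'],cv2.COLOR_RGB2BGR)
hsv=cv2.cvtColor(im,cv2.COLOR_BGR2HSV)
m=cv2.inRange(hsv,(5,190,60),(16,255,255)); m[:,:315]=0;m[:,380:]=0;m[:180]=0;m[245:]=0
m=cv2.morphologyEx(m,cv2.MORPH_OPEN,np.ones((5,5)))
cs=max(cv2.findContours(m,0,1)[0],key=cv2.contourArea); e=cv2.minEnclosingCircle(cs); print(e, cv2.fitEllipse(cs), plane(s,cv2.fitEllipse(cs)[0],113))
v,u=np.nonzero(m);P,ok=cloud(s,np.c_[u,v]);P=P[ok];P=P[P[:,2]>110];print(P.mean(0),cv2.minEnclosingCircle(P[:,:2].astype(np.float32)))
o=np.array([285,145]);f=lambda p,z:plane(s,np.array(p)/3.3+o,z)
t=f([(192.5,120),(207,320)],112); print(t, 'tab yaw',np.degrees(np.arctan2(*(t[0]-t[1])[[1,0]])),t.mean(0))
d=f([(45,97),(362,88),(62,362),(355,352)],105); print('dividers',d.round(1)); 
# dividers: edges direction = rack x
for a,b in((0,1),(2,3)): print(np.degrees(np.arctan2(*(d[b]-d[a])[[1,0]])))
o=np.array([205-120,260]);f=lambda p,z:plane(s,np.array(p)/3.3+o,z)
q=f([(661,35),(745,255),(490,325)],14); print('tray',q.round(1),(q[0]+q[2])/2,np.linalg.norm(q[0]-q[1]),np.linalg.norm(q[1]-q[2]))
```

```text
((344.6263732910156, 211.93206787109375), 25.172222137451172) ((344.9763488769531, 211.93283081054688), (46.220436096191406, 49.05988311767578), 167.5347442626953) [[597.37891867 160.97763409 113.        ]]
[597.2531558  159.24073525 112.79877128] ((597.1640014648438, 158.56326293945312), 24.009220123291016)
[[601.47110281 191.33775846 112.        ]
 [594.29906756 128.74848709 112.        ]] tab yaw 83.4630519994911 [597.88508518 160.04312277 112.        ]
dividers [[560.  205.4 105. ]
 [652.6 189.3 105. ]
 [546.6 120.9 105. ]
 [638.2 105.7 105. ]]
-9.872848755464492
-9.397307557922487
tray [[503.2  62.9  14. ]
 [515.  -47.8  14. ]
 [395.5 -61.1  14. ]] [449.34319166   0.89767605  14.        ] 111.29803038543452 120.1887284664962
```

Call:
send_rows --dp '[[8,-20,-20],[16,-41,-60],[16,-41,-110],[16,-41,-150],[16,-41,-170]]' --rot '[[0,0,0.03],[0,0,0.056],[0,0,0.056],[0,0,0.056],[0,0,0.056]]'

```text
time: 3.5
tool_pos: [595.9, 155.3, 127.6]
tcp_rot: [179.9, 0.2, -8.6]
ft_force: [-0.1, 0.2, 0.4]
finger_gap: 85.3
```

Run:
```python
from h import *
state(); s=snap('wrist','w3.png'); save(s,'/tmp/w3.npz')
m=cv2.inRange(cv2.cvtColor(s['pixels'],cv2.COLOR_RGB2HSV),(5,190,60),(16,255,255))
m=cv2.morphologyEx(m,cv2.MORPH_OPEN,np.ones((5,5)));cs=max(cv2.findContours(m,0,1)[0],key=cv2.contourArea);e=cv2.fitEllipse(cs)
v,u=np.nonzero(cv2.drawContours(m*0,[cs],-1,255,-1));P,ok=cloud(s,np.c_[u,v]);P=P[ok];P=P[P[:,2]>108]
print(e,plane(s,e[0],113),len(P),P.mean(0),cv2.minEnclosingCircle(P[:,:2].astype(np.float32)))
```

```text
3.5 [595.9 155.3 127.6] [179.91   0.2   -8.57] [-0.1  0.2  0.4] 85.3 [10. 15. 90. -0. 76. 18.]
((323.0203857421875, 240.39578247070312), (100.10680389404297, 103.54997253417969), 175.8307342529297) [[598.20449761 162.27811875 113.        ]] 7578 [597.83248069 160.26656265 112.79177344] ((597.439453125, 158.88525390625), 24.096635818481445)
```

View pics/w3.png

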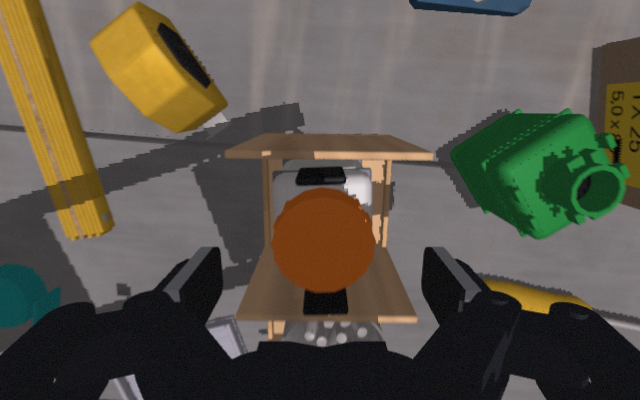

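The cap is at (323,240), between the open fingers at (200,270) and (445,270). Both readings put it at about (597.5,159.5), so I go down.

Call:
send_rows --dp '[[0,0.5,-30],[0,0.5,-55],[0,0.5,-64],[0,0.5,-64]]' --rot '[[0,0,0],[0,0,0],[0,0,0],[0,0,0]]'

```text
time: 4.05
tool_pos: [597.7, 157.9, 67.1]
tcp_rot: [-180.0, -0.0, -8.4]
ft_force: [0.4, -1.0, 0.0]
finger_gap: 85.3
```

Call:
send_rows --dp '[[0,0,0],[0,0,0],[0,0,0],[0,0,0],[0,0,0]]' --rot '[[0,0,0],[0,0,0],[0,0,0],[0,0,0],[0,0,0]]' --jaw 45 --force 40

```text
time: 4.68
tool_pos: [598.1, 158.5, 68.1]
tcp_rot: [-180.0, -0.1, -8.4]
ft_force: [-2.2, 0.4, 5.3]
finger_gap: 54.5
```

Call:
send_rows --dp '[[0,0,25],[0,0,65],[0,0,110],[0,0,140],[0,0,140]]' --rot '[[0,0,0],[0,0,0],[0,0,0],[0,0,0],[0,0,0]]'

```text
time: 5.3
tool_pos: [599.0, 158.5, 209.7]
tcp_rot: [-179.9, -0.3, -8.4]
ft_force: [-0.0, -0.4, -4.1]
finger_gap: 54.3
```

```bash
cat >> h.py <<'E'
def capc(s,z):
    m=cv2.inRange(cv2.cvtColor(s['pixels'],cv2.COLOR_RGB2HSV),(5,180,50),(16,255,255))
    m=cv2.morphologyEx(m,cv2.MORPH_OPEN,np.ones((5,5)));cs=max(cv2.findContours(m,0,1)[0],key=cv2.contourArea);e=cv2.fitEllipse(cs)
    v,u=np.nonzero(cv2.drawContours(m*0,[cs],-1,255,-1));P,ok=cloud(s,np.c_[u,v]);P=P[ok];h=np.percentile(P[:,2],90);P=P[abs(P[:,2]-h)<5]
    print('cap',np.round(e[0],0),np.round(e[1],0),'ray',plane(s,e[0],z).round(1),'top z',h.round(1),'circ',np.round(np.r_[cv2.minEnclosingCircle(P[:,:2].astype(np.float32))[0]],1),np.round(cv2.minEnclosingCircle(P[:,:2].astype(np.float32))[1],1))
E
python3 - <<'E'
from h import *
state(); s=snap('wrist','w4.png'); save(s,'/tmp/w4.npz'); capc(s,254)
E
```

```text
5.3 [599.  158.5 209.7] [-179.89   -0.34   -8.42] [-0.  -0.4 -4.1] 54.3 [10. 11. 85. -0. 84. 19.]
cap [322. 300.] [102. 165.] ray [[601.6 171.9 254. ]] top z 255.2 circ [600.6 168. ] 22.8
```

View pics/w4.png

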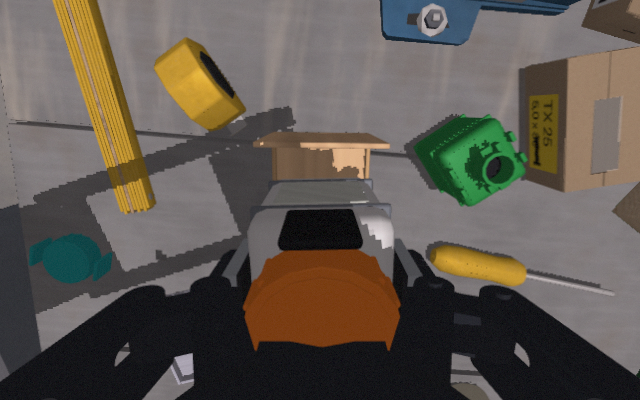

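The tub is held upright between the fingers, with its cap at (322,300) and the tabs facing the gripper's y direction. Next I carry it over to the holder.

Call:
send_rows --dp '[[-4,-30,0],[-10,-80,0],[-16,-135,0],[-22,-190,0],[-28,-245,0]]' --rot '[[0,0,0],[0,0,-0.01],[0,0,-0.02],[0,0,-0.03],[0,0,-0.042]]'

```text
time: 5.98
tool_pos: [567.3, -88.1, 203.1]
tcp_rot: [-180.0, 0.2, -10.8]
ft_force: [0.2, -0.2, -3.1]
finger_gap: 54.3
```

Call:
send_rows --dp '[[-6,-55,0],[-12,-110,0],[-18,-155,0],[-22,-185,0],[-22,-188,0]]' --rot '[[0,0,0],[0,0,0],[0,0,0],[0,0,0],[0,0,0]]'

```text
time: 6.6
tool_pos: [545.3, -276.3, 202.9]
tcp_rot: [-179.9, 0.3, -11.0]
ft_force: [-0.5, -0.5, -3.2]
finger_gap: 54.6
```

Run:
```python
from h import *
state(); s=snap('wrist','w5.png'); save(s,'/tmp/w5.npz'); s=snap('scene'); im=cv2.cvtColor(s['pixels'],cv2.COLOR_RGB2BGR)
cv2.imwrite('pics/s5.png',cv2.resize(im[90:260,240:430],None,fx=3,fy=3,interpolation=3)); state()
```

```text
6.6 [ 545.3 -276.3  202.9] [-179.93    0.25  -11.  ] [-0.5 -0.5 -3.2] 54.6 [-32.  11.  86.  -0.  83. -21.]
6.7 [ 546.2 -274.4  203.8] [-179.91    0.2   -10.88] [ 0.4  0.9 -3.6] 54.5 [-31.  11.  86.   0.  83. -21.]
```

View pics/w5.png

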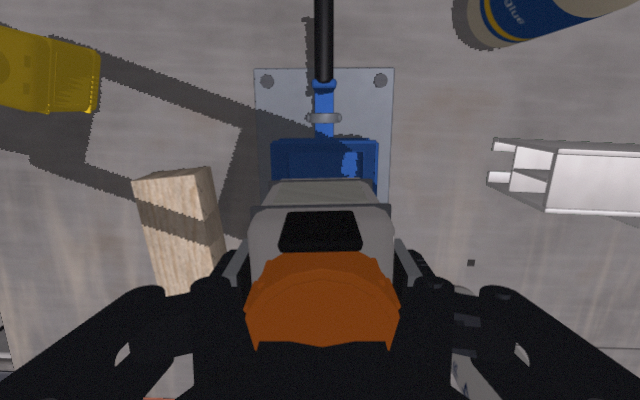

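View pics/s5.png

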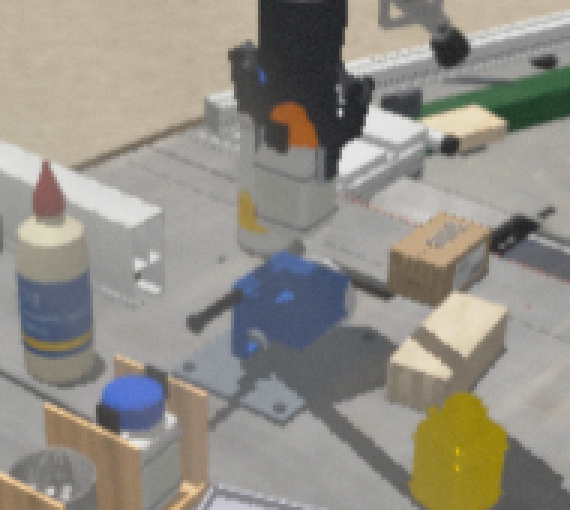

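The tub hangs above the blue cradle. In the wrist view the rod is at column 323, the cradle rim spans columns 271–378, and the tub is centred at column 321, so it is aligned across. I check y from the rim's far edge.

Run:
```python
from h import *
s=load('/tmp/w5.npz'); im=cv2.cvtColor(s['pixels'],cv2.COLOR_RGB2BGR)
cv2.imwrite('pics/w5c.png',cv2.resize(im[60:220,240:410],None,fx=3.5,fy=3.5,interpolation=3))
H=R.from_euler('z',-10.8,degrees=True).as_matrix()[:2,:2]
p=plane(s,[(324,139),(271,141),(378,141)],81); print(p); print((p[:,:2]-[547.5,-273.7])@H)
p=plane(s,[(255,68),(394,68)],6); print(p,(p[:,:2]-[547.5,-273.7])@H)
hsv=cv2.cvtColor(im,cv2.COLOR_BGR2HSV);m=cv2.inRange(hsv,(105,120,30),(125,255,255));m[:128]=0;m[200:]=0;m[:,:260]=0;m[:,390:]=0
v,u=np.nonzero(m);P,ok=cloud(s,np.c_[u,v]);P=P[ok&(P[:,2]>77)&(P[:,2]<86)]; q=(P[:,:2]-[547.5,-273.7])@H; print(np.percentile(q,[1,99],axis=0))
```

```text
[[ 555.18206651 -233.92949093   81.        ]
 [ 516.43624636 -227.9610654    81.        ]
 [ 594.03813932 -242.87750796   81.        ]]
[[  0.09374572  40.50553973]
 [-39.08415085  39.10800533]
 [ 39.93826185  38.99691869]]
[[ 504.21013933 -165.50153872    6.        ]
 [ 628.59299066 -189.56055547    6.        ]] [[-62.79744814  98.17025806]
 [ 63.89045113  97.84441484]]
[[-40.31173611   1.03362863]
 [ 40.40870528  39.41085051]]
```

View pics/w5c.png

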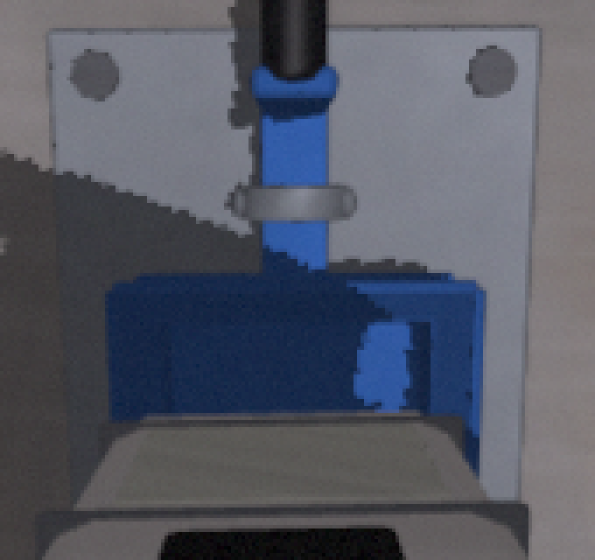

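Call:
send_rows --dp '[[0,0,-20],[0,0,-55],[0,0,-75],[0,0,-85],[0,0,-90]]' --rot '[[0,0,0],[0,0,0],[0,0,0],[0,0,0],[0,0,0]]'

```text
time: 7.32
tool_pos: [547.3, -274.5, 115.9]
tcp_rot: [-180.0, 0.0, -10.8]
ft_force: [0.3, -0.5, -2.8]
finger_gap: 54.6
```

Call:
send_rows --dp '[[0,0,-3],[0,0,-6],[0,0,-7]]' --rot '[[0,0,0],[0,0,0],[0,0,0]]'

```text
time: 7.7
tool_pos: [547.4, -275.0, 109.7]
tcp_rot: [180.0, -0.0, -10.8]
ft_force: [0.2, -0.1, -3.9]
finger_gap: 54.5
```

Run:
```python
from h import *
state(); s=snap('wrist','w6.png'); save(s,'/tmp/w6.npz'); s=snap('scene'); im=cv2.cvtColor(s['pixels'],cv2.COLOR_RGB2BGR)
cv2.imwrite('pics/s6.png',cv2.resize(im[110:230,270:400],None,fx=4,fy=4,interpolation=3)); state()
```

```text
7.7 [ 547.4 -275.   109.7] [ 1.7998e+02 -4.0000e-02 -1.0840e+01] [ 0.2 -0.1 -3.9] 54.5 [-31.  15.  91.   0.  74. -21.]
7.8 [ 547.3 -274.9  109.5] [ 1.7999e+02 -2.0000e-02 -1.0840e+01] [-0.3 -0.1 -3.6] 54.4 [-31.  15.  91.   0.  74. -21.]
```

View pics/s6.png

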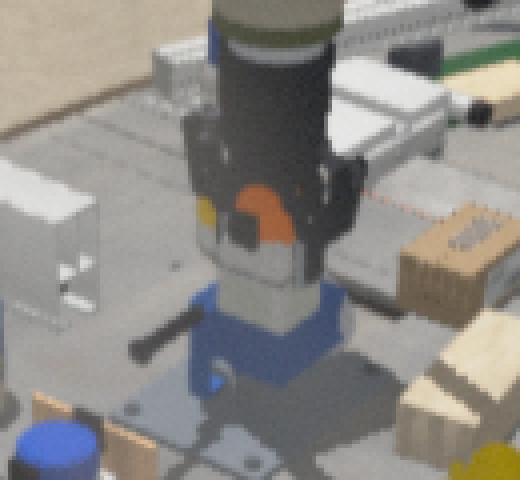

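View pics/w6.png

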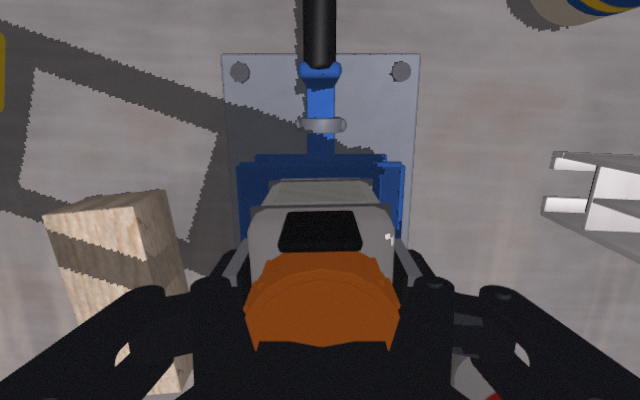

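The tub is in the pocket and still carried (Fz about -3.7 N); the rod is at column 320 and the tub at 321. I lower it gently until it touches.

Call:
send_rows --dp '[[0,0.5,-2],[0,0.5,-3],[0,0.5,-3]]' --rot '[[0,0,0],[0,0,0],[0,0,0]]'

```text
time: 8.18
tool_pos: [547.2, -274.3, 106.3]
tcp_rot: [180.0, -0.0, -10.8]
ft_force: [0.1, 0.3, -3.4]
finger_gap: 54.4
```

Call:
send_rows --dp '[[0,0,-1],[0,0,-2],[0,0,-2]]' --rot '[[0,0,0],[0,0,0],[0,0,0]]'

```text
time: 8.55
tool_pos: [547.3, -274.4, 106.1]
tcp_rot: [180.0, -0.0, -10.8]
ft_force: [-7.0, 3.3, 10.9]
finger_gap: 54.5
```

Contact at the expected height (106). Release and rise.

Call:
send_rows --dp '[[0,0,0.5],[0,0,1],[0,0,1],[0,0,1]]' --rot '[[0,0,0],[0,0,0],[0,0,0],[0,0,0]]' --jaw 85

```text
time: 9.05
tool_pos: [547.2, -274.3, 105.2]
tcp_rot: [-180.0, 0.0, -10.8]
ft_force: [-1.0, 0.7, 0.0]
finger_gap: 84.9
```

Call:
send_rows --dp '[[0,0,20],[0,0,60],[0,0,110],[0,50,150],[0,60,170]]' --rot '[[0,0,0],[0,0,0],[0,0,0],[0,0,0],[0,0,0]]'

```text
time: 9.68
tool_pos: [548.3, -212.8, 280.2]
tcp_rot: [180.0, -0.3, -10.7]
ft_force: [-0.1, 0.2, 0.6]
finger_gap: 85.2
```

Call:
send_rows --dp '[[0,0,0],[0,0,0]]' --rot '[[0,0,0],[0,0,0]]'

```text
time: 9.93
tool_pos: [546.6, -214.9, 273.9]
tcp_rot: [-180.0, 0.1, -10.9]
ft_force: [0.7, 0.1, -1.0]
finger_gap: 85.0
```

Run:
```python
from h import *
state(); s=snap('wrist','w7.png'); save(s,'/tmp/w7.npz'); capc(s,152)
```

```text
9.93 [ 546.6 -214.9  273.9] [-1.800e+02  1.100e-01 -1.085e+01] [ 0.7  0.1 -1. ] 85.0 [-26.   5.  85.  -0.  90. -16.]
cap [336. 260.] [57. 60.] ray [[ 548.3 -270.2  152. ]] top z 151.7 circ [ 548.4 -274.6] 24.5
```

View pics/w7.png

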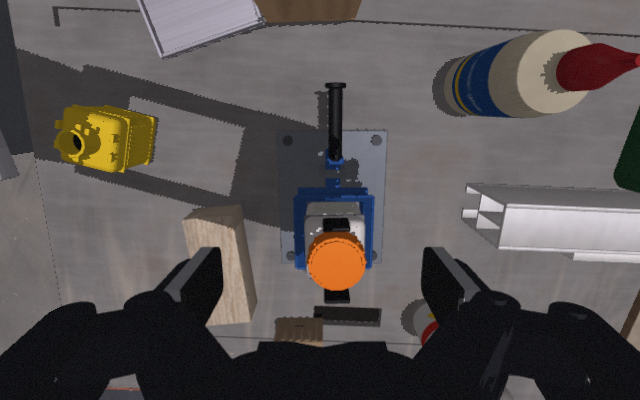

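The tub stands in the cradle (336,240), cap at (336,260) with its top at z=152. The tabs at (336,225) and (337,296) lie along the holder's y. I turn the tool by -90° over the cap.

Call:
send_rows --dp '[[0,-15,-5],[0,-30,-10],[0,-45,-15],[0,-60,-20],[0.5,-61,-25]]' --rot '[[0,0,-0.18],[0,0,-0.36],[0,0,-0.54],[0,0,-0.72],[0,0,-0.9]]'

```text
time: 10.6
tool_pos: [546.4, -276.9, 247.5]
tcp_rot: [179.9, 0.2, -62.9]
ft_force: [0.3, 0.6, 0.2]
finger_gap: 84.7
```

Call:
send_rows --dp '[[0,0,-10],[0,0,-20],[0,0,-30],[0,0,-35],[0,0,-35]]' --rot '[[0,0,-0.18],[0,0,-0.36],[0,0,-0.54],[0,0,-0.671],[0,0,-0.671]]'

```text
time: 11.22
tool_pos: [546.3, -275.5, 212.6]
tcp_rot: [179.8, 0.1, -100.9]
ft_force: [-0.1, -0.9, -0.3]
finger_gap: 85.1
```

Run:
```python
from h import *
state(); s=snap('wrist','w8.png'); save(s,'/tmp/w8.npz'); capc(s,152)
```

```text
11.22 [ 546.3 -275.5  212.6] [ 1.7976e+02  8.0000e-02 -1.0085e+02] [-0.1 -0.9 -0.3] 85.1 [-32.  10.  85.  -0.  84.  69.]
cap [321. 215.] [77. 80.] ray [[ 550.9 -275.8  152. ]] top z 151.8 circ [ 548.1 -275. ] 24.0
```

View pics/w8.png

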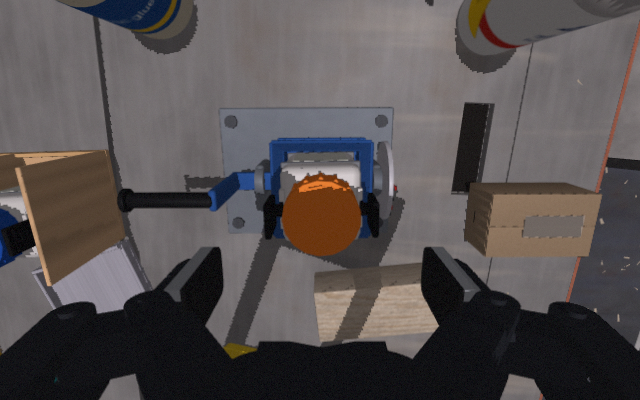

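Cap at (321,215), tabs at (269,216) and (373,214), symmetric between the fingers. I go down and squeeze.

Call:
send_rows --dp '[[0.3,-0.6,-25],[0.3,-0.6,-55],[0.3,-0.6,-73],[0.3,-0.6,-73],[0.3,-0.6,-73]]' --rot '[[0,0,0],[0,0,0],[0,0,0],[0,0,0],[0,0,0]]'

```text
time: 11.9
tool_pos: [548.6, -276.4, 143.5]
tcp_rot: [-179.9, -0.0, -100.8]
ft_force: [0.7, -1.1, 0.7]
finger_gap: 85.2
```

Call:
send_rows --dp '[[0,0,0],[0,0,0],[0,0,0],[0,0,0],[0,0,0]]' --rot '[[0,0,0],[0,0,0],[0,0,0],[0,0,0],[0,0,0]]' --jaw 50 --force 40

```text
time: 12.52
tool_pos: [549.2, -276.5, 145.2]
tcp_rot: [-179.8, -0.1, -100.8]
ft_force: [-2.6, 1.7, 10.1]
finger_gap: 54.2
```

Run:
```python
from h import *
s=snap('scene'); im=cv2.cvtColor(s['pixels'],cv2.COLOR_RGB2BGR)
cv2.imwrite('pics/s9.png',cv2.resize(im[110:230,270:400],None,fx=4,fy=4,interpolation=3)); snap('wrist','w9.png'); state()
```

```text
12.62 [ 549.2 -276.5  145.2] [-1.7980e+02 -7.0000e-02 -1.0082e+02] [-2.6  1.8 10.6] 54.2 [-32.  13.  89.   0.  77.  69.]
```

View pics/s9.png

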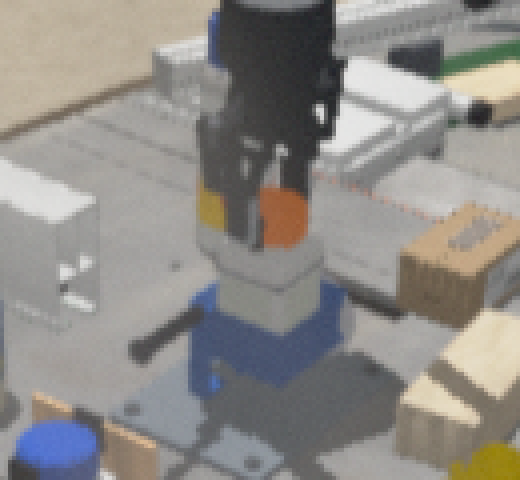

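View pics/w9.png

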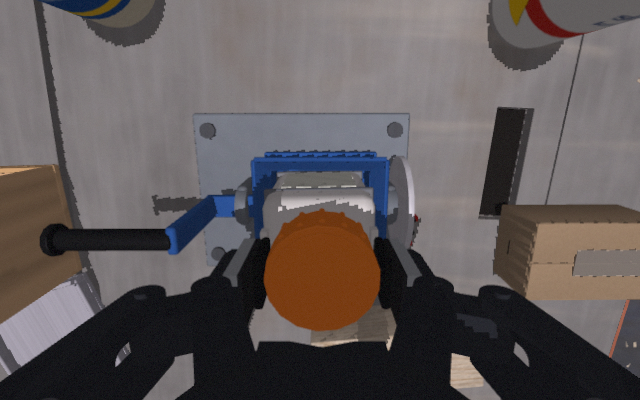

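Both tabs are squeezed: the gap of 54.2 matches the 56 mm fully-in width, given that the 55 mm tub read 54.4. The cap at (322,270) is centred. Now I turn it anticlockwise.

Call:
send_rows --dp '[[0,0,0],[0,0,0],[0,0,0],[0,0,0],[0,0,0]]' --rot '[[0,0,0.1],[0,0,0.23],[0,0,0.36],[0,0,0.49],[0,0,0.62]]'

```text
time: 13.25
tool_pos: [549.8, -275.9, 145.5]
tcp_rot: [-179.8, -0.2, -65.0]
ft_force: [-0.3, 4.3, 11.0]
finger_gap: 54.2
```

Call:
send_rows --dp '[[0,0,0],[0,0,0],[0,0,0],[0,0,0],[0,0,0]]' --rot '[[0,0,0.13],[0,0,0.26],[0,0,0.39],[0,0,0.52],[0,0,0.65]]'

```text
time: 13.88
tool_pos: [549.2, -275.6, 145.5]
tcp_rot: [-179.9, -0.2, -27.8]
ft_force: [-4.3, 6.5, 13.8]
finger_gap: 53.7
```

Run:
```python
from h import *
snap('wrist','w10.png'); state()
```

```text
13.93 [ 549.2 -275.6  145.5] [-1.7995e+02 -1.7000e-01 -2.7410e+01] [-4.5  6.1 13.7] 54.3 [-31.  13.  89.   0.  77.  -4.]
```

View pics/w10.png

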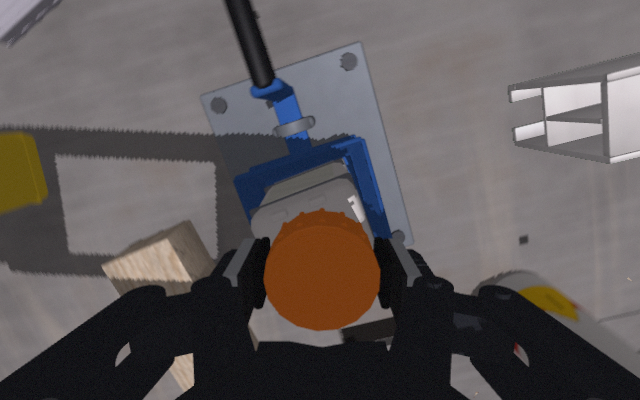

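The tub stays square in the cradle while the cap has turned about 73° with the hand. I lift straight up, slowly at first.

Call:
send_rows --dp '[[0,0,3],[0,0,7],[0,0,12],[0,0,18],[0,0,25]]' --rot '[[0,0,0],[0,0,0],[0,0,0],[0,0,0],[0,0,0]]'

```text
time: 14.55
tool_pos: [548.0, -275.9, 167.7]
tcp_rot: [180.0, 0.0, -28.1]
ft_force: [-0.2, -0.2, -0.3]
finger_gap: 54.2
```

Run:
```python
from h import *
s=snap('scene'); im=cv2.cvtColor(s['pixels'],cv2.COLOR_RGB2BGR)
cv2.imwrite('pics/s11.png',cv2.resize(im[110:230,270:400],None,fx=4,fy=4,interpolation=3)); state()
```

```text
14.6 [ 548.5 -276.3  169. ] [ 1.7999e+02 -9.0000e-02 -2.8080e+01] [0.8 0.4 0.9] 53.9 [-32.  12.  88.  -0.  80.  -3.]
```

View pics/s11.png

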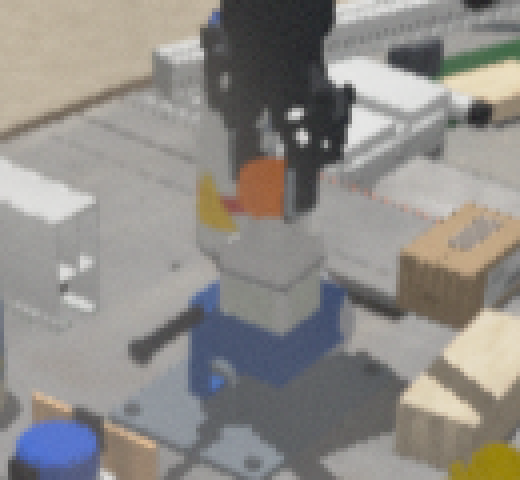

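The cap came free and the tub stayed in the cradle. Carrying it to the tray.

Call:
send_rows --dp '[[0,0,30],[-10,30,45],[-28,80,45],[-48,135,45],[-66,185,45]]' --rot '[[0,0,0],[0,0,0.1],[0,0,0.2],[0,0,0.35],[0,0,0.48]]'

```text
time: 15.22
tool_pos: [481.3, -89.6, 212.7]
tcp_rot: [180.0, -0.0, -0.3]
ft_force: [-0.0, 1.0, 0.0]
finger_gap: 53.6
```

Call:
send_rows --dp '[[-16,45,0],[-28,80,0],[-33,91,0],[-33,91,0]]' --rot '[[0,0,0.08],[0,0,0.12],[0,0,0.12],[0,0,0.12]]'

```text
time: 15.72
tool_pos: [449.2, 0.1, 212.7]
tcp_rot: [180.0, -0.1, 6.3]
ft_force: [-0.6, 0.0, -0.2]
finger_gap: 53.8
```

Run:
```python
from h import *
state(); s=snap('wrist','w12.png'); save(s,'/tmp/w12.npz'); capc(s,210);s=snap('top'); save(s,'/tmp/t12.npz')
im=cv2.cvtColor(s['pixels'],cv2.COLOR_RGB2BGR); cv2.imwrite('pics/t12.png',cv2.resize(im[150:270,195:435],None,fx=3.3,fy=3.3,interpolation=3))
```

```text
15.72 [4.492e+02 1.000e-01 2.127e+02] [ 1.7996e+02 -5.0000e-02  6.3400e+00] [-0.6  0.  -0.2] 53.8 [ -7. -16. 111.  -0.  85. -13.]
cap [322. 271.] [115. 118.] ray [[450.2  -1.7 210. ]] top z 219.0 circ [450.1  -1.3] 24.7
```

View pics/w12.png

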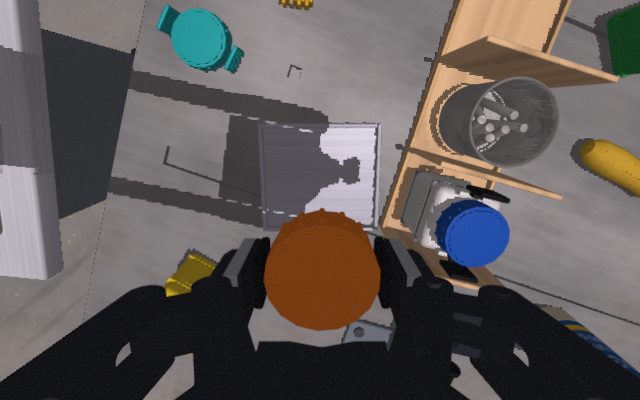

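View pics/t12.png

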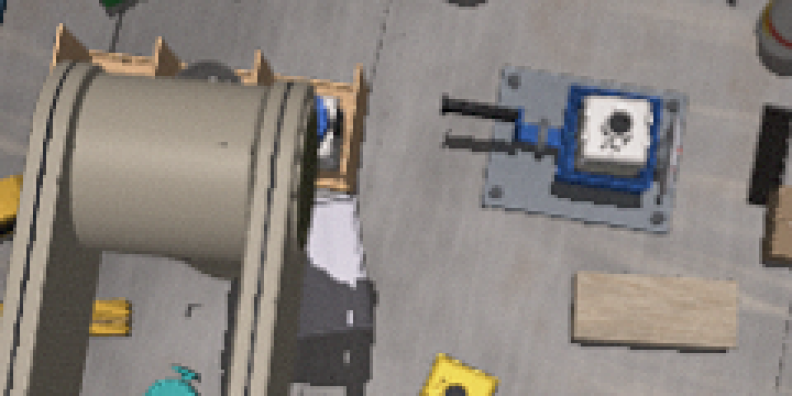

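The cap is held upright at (322,271). The tray spans about (262,123) to (380,228), square to the jaws, and in the top view the open tub stands in the cradle. I check the tray centre.

Run:
```python
from h import *
s=load('/tmp/w12.npz'); P=plane(s,[(261,123),(381,123),(378,230),(262,230)],14);print(P.round(1),P.mean(0))
for a,b in((0,1),(1,2),(3,2),(0,3)): print(np.linalg.norm(P[a]-P[b]).round(1))
```

```text
[[386.6  44.8  14. ]
 [500.3  57.6  14. ]
 [514.3 -49.9  14. ]
 [394.7 -63.4  14. ]] [448.9859194   -2.70673045  14.        ]
114.4
108.4
120.3
108.5
```

Call:
send_rows --dp '[[-5,-2,-40],[-5,-2,-90],[-5,-2,-140],[-5,-2,-170],[-5,-2,-180]]' --rot '[[0,0,0],[0,0,0],[0,0,0],[0,0,0],[0,0,0]]'

```text
time: 16.45
tool_pos: [442.5, -2.8, 30.1]
tcp_rot: [-180.0, 0.2, 6.2]
ft_force: [-0.1, -0.2, 0.2]
finger_gap: 54.0
```

Call:
send_rows --dp '[[0,0,-3],[0,0,-6],[0,0,-6]]' --rot '[[0,0,0],[0,0,0],[0,0,0]]'

```text
time: 16.82
tool_pos: [445.0, -2.1, 27.3]
tcp_rot: [180.0, -0.1, 6.3]
ft_force: [-0.1, -0.4, -0.2]
finger_gap: 54.3
```

Call:
send_rows --dp '[[0,0,-1],[0,0,-2],[0,0,-2]]' --rot '[[0,0,0],[0,0,0],[0,0,0]]'

```text
time: 17.2
tool_pos: [444.1, -1.9, 24.4]
tcp_rot: [180.0, -0.0, 6.3]
ft_force: [0.4, 0.2, 0.5]
finger_gap: 53.9
```

Call:
send_rows --dp '[[0,0,-1.5],[0,0,-1.5]]' --rot '[[0,0,0],[0,0,0]]'

```text
time: 17.45
tool_pos: [444.3, -1.9, 24.1]
tcp_rot: [180.0, 0.0, 6.3]
ft_force: [-7.2, 0.4, 16.8]
finger_gap: 53.8
```

Contact with the tray floor. Relieve the load, release, rise.

Call:
send_rows --dp '[[0,0,1],[0,0,1.5],[0,0,1.5],[0,0,1.5]]' --rot '[[0,0,0],[0,0,0],[0,0,0],[0,0,0]]' --jaw 73

```text
time: 17.95
tool_pos: [443.9, -1.9, 24.2]
tcp_rot: [-180.0, 0.0, 6.3]
ft_force: [0.1, -0.3, -0.2]
finger_gap: 73.3
```

Call:
send_rows --dp '[[0,0,10],[0,0,40],[0,0,90],[0,0,140],[0,0,190]]' --rot '[[0,0,0],[0,0,0],[0,0,0],[0,0,0],[0,0,0]]'

```text
time: 18.58
tool_pos: [443.8, -1.9, 216.7]
tcp_rot: [180.0, -0.0, 6.3]
ft_force: [1.0, -0.0, 1.0]
finger_gap: 73.1
```

Run:
```python
from h import *
state(); s=snap('wrist','w13.png'); save(s,'/tmp/w13.npz'); capc(s,31)
```

```text
18.57 [443.8  -1.9 216.7] [ 1.7999e+02 -5.0000e-02  6.3100e+00] [ 1. -0.  1.] 73.1 [ -7. -17. 111.  -0.  86. -13.]
cap [322. 179.] [48. 49.] ray [[444.6  -2.2  31. ]] top z 30.9 circ [444.9  -3.9] 23.6
```

View pics/w13.png

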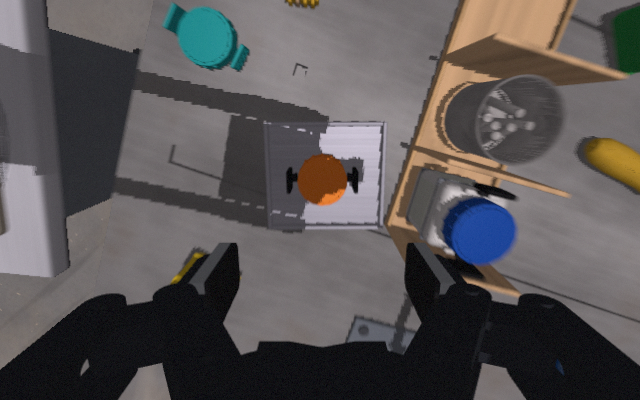

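The cap lies flat in the tray at (322,179), its top at z=30.9 with 31 expected. Now to the handle, jaws along the holder's x.

Call:
send_rows --dp '[[30,-40,0],[70,-92,0],[110,-144,0],[124,-163,0],[124,-163,0]]' --rot '[[0,0,-0.1],[0,0,-0.2],[0,0,-0.298],[0,0,-0.298],[0,0,-0.298]]' --jaw 50

```text
time: 19.25
tool_pos: [568.5, -166.7, 214.1]
tcp_rot: [180.0, 0.0, -10.9]
ft_force: [-0.5, 0.8, -0.2]
finger_gap: 49.6
```

Run:
```python
from h import *
state(); s=snap('wrist','w14.png'); save(s,'/tmp/w14.npz')
```

```text
19.25 [ 568.5 -166.7  214.1] [ 1.7999e+02  2.0000e-02 -1.0900e+01] [-0.5  0.8 -0.2] 49.6 [-21.   7.  89.  -0.  84. -10.]
```

View pics/w14.png

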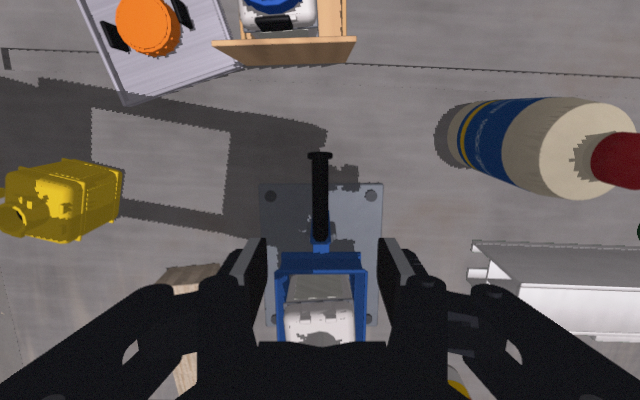

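The rod runs from (320,156) to (320,238), centred between the fingers at columns 255 and 388. The open tub is at (322,310) and the capped tray at the upper left.

Run:
```python
from h import *
s=load('/tmp/w14.npz'); print(plane(s,[(320,160),(320,197),(320.5,235)],110).round(1))
```

```text
[[ 573.5 -136.6  110. ]
 [ 568.5 -162.8  110. ]
 [ 563.4 -191.4  110. ]]
```

Call:
send_rows --dp '[[0,0,-35],[0,0,-80],[0,0,-110],[0,0,-116],[0,0,-116]]' --rot '[[0,0,0],[0,0,0],[0,0,0],[0,0,0],[0,0,0]]'

```text
time: 19.92
tool_pos: [568.1, -164.3, 99.3]
tcp_rot: [180.0, -0.0, -10.7]
ft_force: [0.2, 0.7, 0.0]
finger_gap: 49.8
```

Call:
send_rows --dp '[[0,0,0],[0,0,0],[0,0,0],[0,0,0],[0,0,0]]' --rot '[[0,0,0],[0,0,0],[0,0,0],[0,0,0],[0,0,0]]' --jaw 5 --force 20

```text
time: 20.55
tool_pos: [567.7, -164.9, 99.9]
tcp_rot: [180.0, 0.0, -10.8]
ft_force: [-7.3, 2.4, 9.5]
finger_gap: 11.3
```

The rod is gripped (gap 11.3 for the 12 mm rod). I follow the arc to 30°.

Call:
send_rows --dp '[[-6.8,1.3,-0.4],[-13.5,2.6,-1.4],[-20,3.8,-3.2],[-26.4,5,-5.7],[-32.4,6.2,-8.8]]' --rot '[[0,0,0],[0,0,0],[0,0,0],[0,0,0],[0,0,0]]'

```text
time: 21.18
tool_pos: [540.1, -159.9, 93.7]
tcp_rot: [179.9, -0.6, -10.8]
ft_force: [8.4, -1.3, 6.7]
finger_gap: 11.5
```

Call:
send_rows --dp '[[0,0,0],[0,0,0],[0,0,0]]' --rot '[[0,0,0],[0,0,0],[0,0,0]]'

```text
time: 21.55
tool_pos: [539.1, -159.7, 93.1]
tcp_rot: [180.0, -0.5, -10.8]
ft_force: [5.1, 0.5, 7.9]
finger_gap: 10.9
```

Run:
```python
from h import *
state(); s=snap('scene'); im=cv2.cvtColor(s['pixels'],cv2.COLOR_RGB2BGR)
cv2.imwrite('pics/s15.png',cv2.resize(im[110:230,270:400],None,fx=4,fy=4,interpolation=3)); snap('wrist','w15.png')
```

```text
21.55 [ 539.1 -159.7   93.1] [179.95  -0.48 -10.77] [5.1 0.5 7.9] 10.9 [-22.   8. 101.   0.  70. -11.]
```

View pics/s15.png

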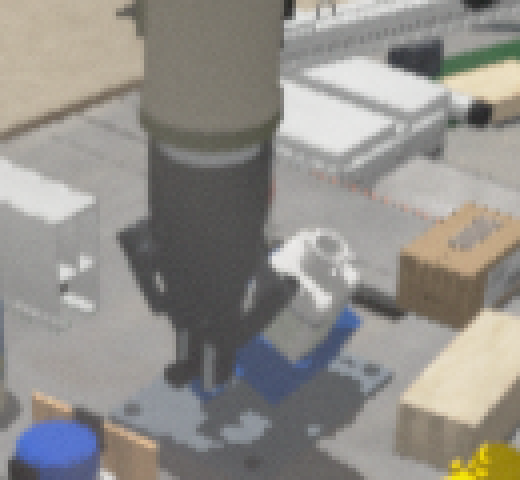

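View pics/w15.png

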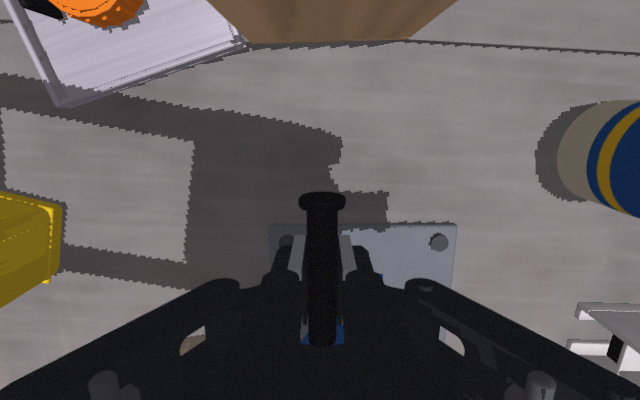

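The cradle is leaning forward with the tub seated. The arm stands about 3 mm short (roughly 27°), so I push a little farther.

Call:
send_rows --dp '[[-2,0.4,-0.5],[-4,0.8,-1.2],[-4,0.8,-1.2],[-4,0.8,-1.2]]' --rot '[[0,0,0],[0,0,0],[0,0,0],[0,0,0]]'

```text
time: 22.15
tool_pos: [535.6, -159.0, 91.7]
tcp_rot: [179.9, -0.5, -10.8]
ft_force: [9.6, -0.2, 4.7]
finger_gap: 11.0
```

Call:
send_rows --dp '[[1,0,0],[1,0,0],[1,0,0],[1,0,0]]' --rot '[[0,0,0],[0,0,0],[0,0,0],[0,0,0]]' --jaw 50

```text
time: 22.65
tool_pos: [532.3, -157.8, 87.9]
tcp_rot: [-180.0, 0.0, -10.8]
ft_force: [0.1, -0.4, 0.0]
finger_gap: 49.9
```

Call:
send_rows --dp '[[0,0,20],[0,0,60],[0,0,110],[0,30,160],[0,60,200]]' --rot '[[0,0,0],[0,0,0],[0,0,0],[0,0,0],[0,0,0]]'

```text
time: 23.28
tool_pos: [532.9, -97.6, 292.6]
tcp_rot: [180.0, -0.2, -10.8]
ft_force: [0.9, 0.4, -0.3]
finger_gap: 49.8
```

Call:
send_rows --dp '[[0,20,10],[0,20,10],[0,20,10]]' --rot '[[0,0,0],[0,0,0],[0,0,0]]'

```text
time: 23.65
tool_pos: [531.9, -78.2, 296.8]
tcp_rot: [180.0, 0.1, -10.8]
ft_force: [0.3, -0.7, -0.9]
finger_gap: 50.2
```

Run:
```python
from h import *
state(); s=snap('wrist','w16.png'); save(s,'/tmp/w16.npz'); s=snap('scene'); save(s,'/tmp/s16.npz');im=cv2.cvtColor(s['pixels'],cv2.COLOR_RGB2BGR)
cv2.imwrite('pics/s16.png',cv2.resize(im[90:310,200:430],None,fx=2.7,fy=2.7,interpolation=3))
s=snap('top','t16.png');save(s,'/tmp/t16.npz')
```

```text
23.65 [531.9 -78.2 296.8] [ 1.7998e+02  1.4000e-01 -1.0770e+01] [ 0.3 -0.7 -0.9] 50.2 [-14.  -3.  91.  -0.  92.  -3.]
```

View pics/w16.png

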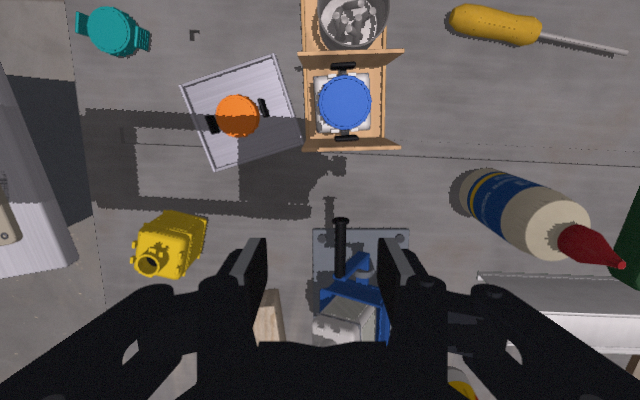

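View pics/s16.png

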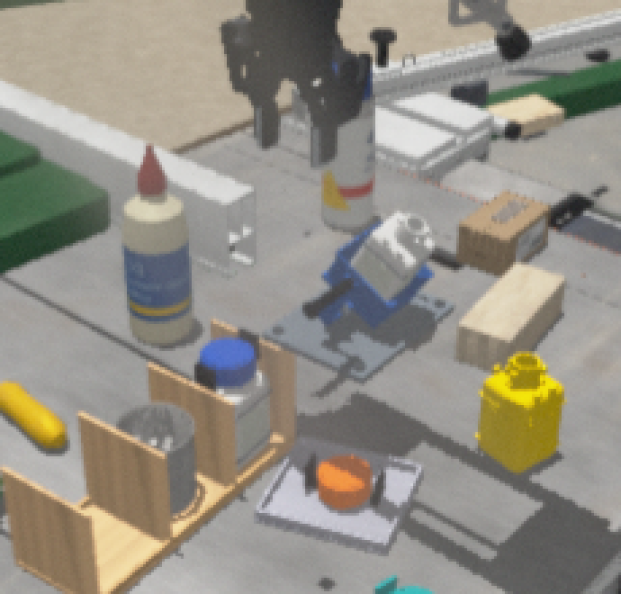

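The tub leans in the tilted cradle at (345,310), the rod is at (340,247), the cap is flat in the tray at (237,116), and the hand is clear. Now I measure the tilt from the rod.

Run:
```python
from h import *
H=R.from_euler('z',-10.8,degrees=True).as_matrix()[:2,:2]
s=load('/tmp/w16.npz'); im=s['pixels']
d=(im.max(2)<45); d[:225]=0; d[268:]=0; d[:,:328]=0; d[:,352:]=0
v,u=np.nonzero(d);P,ok=cloud(s,np.c_[u,v]);P=P[ok&(P[:,2]>70)]
q=(P[:,:2]-[547.5,-273.7])@H; x=q[:,0]; print(len(P),np.percentile(x,[2,50,98]).round(1),'ztop',np.percentile(P[:,2],[50,95]).round(1))
# surface points of cylinder r=6: fit centre
from scipy.optimize import least_squares
f=least_squares(lambda c:np.hypot(x-c[0],P[:,2]-c[1])-6,[np.median(x),P[:,2].max()-6],loss='soft_l1').x
print('centre',f,'angle',np.degrees(np.arctan2(-f[0],f[1]-40)))
# ray center col on expected z
c=plane(s,[(340,230),(340,260)],97); print(((c[:,:2]-[547.5,-273.7])@H).round(1),'expect -33 at 30deg')
# cradle: blue pixels / tub top normal from scene & top depth
for n in('/tmp/s16.npz','/tmp/t16.npz'):
    s=load(n); hh,ww=np.mgrid[0:400,0:640]; uv=np.c_[ww.ravel(),hh.ravel()]
    P,ok=cloud(s,uv); col=s['pixels'].reshape(-1,3)
    q=(P[:,:2]-[547.5,-273.7])@H; k=ok&(abs(q[:,1])<22)&(q[:,0]>-110)&(q[:,0]<30)&(P[:,2]>70)&(P[:,2]<170)
    X=np.c_[q[k],P[k,2]]
    # RANSAC plane of the shoulder: normal in xz
    best=(0,)
    rng=np.random.default_rng(0)
    for _ in range(3000):
        a=X[rng.choice(len(X),3,False)]; nn=np.cross(a[1]-a[0],a[2]-a[0]); L=np.linalg.norm(nn)
        if L<50: continue
        nn/=L; nn*=np.sign(nn[2]); 
        if nn[2]<.6: continue
        c=(abs((X-a[0])@nn)<1.2).sum()
        if c>best[0]: best=(c,nn,X[abs((X-a[0])@nn)<1.2].mean(0))
    print(n,len(X),best, 'tilt',np.degrees(np.arctan2(-best[1][0],best[1][2])))
```

```text
464 [-38.  -32.9 -27.2] ztop [100.6 102.3]
centre [-32.88114639  95.52643789] angle 30.632787257807383
[[-32.8 131.9]
 [-32.3  97.9]] expect -33 at 30deg
/tmp/s16.npz 344 (np.int64(64), array([-0.51169847,  0.02184886,  0.85888724]), array([-41.98499495,   5.99766165, 112.50081283])) tilt 30.785178828916592
/tmp/t16.npz 458 (np.int64(88), array([-0.52380361, -0.04818603,  0.85047509]), array([-33.35416667,   2.88819443, 116.31448628])) tilt 31.62872046045977
```

The tilt reads 30.6° from the rod, and 30.8° and 31.6° from the tub's shoulder. Everything is clear, so I hand in.

Run:
```python
from h import *
s=load('/tmp/w16.npz'); capc(s,31); state(); print(job.hand_in())
```

```text
cap [237. 116.] [40. 43.] ray [[447.2  -4.1  31. ]] top z 31.1 circ [445.2  -4.9] 23.8
23.8 [531.9 -78.5 296.7] [ 1.800e+02  1.600e-01 -1.083e+01] [ 0.3 -0.   0.3] 49.9 [-14.  -3.  91.  -0.  92.  -3.]
the job is handed in; nothing more can be done
None
```

I finished all the steps and handed the job in at 23.8 s. The orange-capped tub went from the rack into the level holder. I then squeezed the tabs, turned the cap about 73° anticlockwise and lifted it off. It was set down in the steel tray, and the holder was tilted by its handle and let go.

**Last checks:**
- **Tilt:** the handle rod gives 30.6°. The tub's shoulder gives 30.8° and 31.6° in two camera views, so they differ by about 1° but all lie well inside 25–35°.
- **Cap:** it lies flat, with its top at z = 31.1 mm (31 expected), about 5 mm from the tray's centre.
- **Tub:** it leans with the cradle and looks fully seated in the pictures, but I did not measure its distance from the seat centre.
- **Hand:** it was clear of everything, with wrist force near zero.
- **Other things:** in the last pictures those in view looked in place, and I saw no contact with them. I did not measure their positions.

No check failed. In some views the cap's centre differed by 2–4 mm between the image outline and the depth reading; I went mainly by the depth.

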